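# Set out the microscope parts on their service tiles

### The arm

A 7-joint arm with a two-finger parallel gripper is mounted at the origin on the work surface. World frame = base frame: x ahead of the robot, y to its left, z up, the work surface at z = 0. Lengths are in m, angles in rad, forces in N, time in s.
With the tool pointing down it reaches from about 0.35 to 0.9 m from the base axis. Payload 8.1 kg.
Tool frame: the origin (TCP) lies midway between the tips of the shut fingers; the grasp point (between the pads) lies arm.tcp_to_grasp behind it (arm.tcp_to_grasp is the distance from the TCP to the grasp point, in m); z points along the fingers, y is the line along which they close (so a half turn about z gives the same grasp; the last joint's range is limited). The gripper opens to 92 mm and grips with 3 to 60 N. Pads are 19 mm wide; open, the fingers measure 130 mm over their backs; the gripper's body (75 mm by 190 mm) begins 47 mm behind the grasp point.
Start: joints at [1.203, 0.434, 0.025, 1.573, -0.012, 1.134, -0.075], TCP at [0.164, -0.603, 0.227] pointing down, gripper open.
Joint ranges: [-2.62, 2.62], [-0.44, 2.09], [-1.27, 1.32], [0.08, 2.57], [-1.32, 4.46], [0.12, 2], [-2.74, 2.74]. Speed limits (rad/s): [2.22, 2.22, 3.01, 3.01, 3.14, 3.14, 3.14].

### API

Orientations are given as a rotation vector (axis times angle).
In Python, from cell import observe, get_image, arm gives the robot as it stands. The module is installed in compiled form; this text tells all that it offers.
- The arm moves only by the tool drive_tool, never from a script. Its argument "steps" is a list of rows, each a list of 5 numbers: the closure, from 0 (fully open) to 1 (shut), then the shift along the world's x, y, z in mm, then the turn about the world's z in rad. In form: [[hand, x, y, z, roll], ...]. A call has 1 to 20 rows; each row shifts and turns the commanded pose from where the row before left it; what a row does not reach is not made up. A row lasts 1/12 s, in which the tool goes at most 41.7 mm and 7.16 degrees, less where a joint would pass 70% of its speed; a pose out of reach is approached as far as the arm can. A call with a gripper value outside its range is refused whole. The fingers move at their own pace and stop on an object; "grip_force" is the grip in N (left out, the last holds). Time passes only in rows, so rows that do not move let the fingers close. It gives the time, the measured TCP pose, the force, the opening and the grip force at its end, in the units of the state.
- observe(): the state, without advancing time (a new reading comes with each control period).
- get_image(name): name is "scene" or "top" or "wrist"; returns a dict with "image" (420x560x3 uint8, red, green, blue), "vfov" (degrees; the focal length in pixels is half the picture's height over the tangent of half this angle, whatever the lens; pixels are square), "cx", "cy" (the principal point, pixels), "k1" (the pictures are not rectified: a ray, as slopes to the right and down, at radius r is drawn at 1 + k1 r^2 times it, then the intrinsics apply), "xyz" and "attitude" of the camera in the world. Camera axes: x right, y down, z forward; pixel columns grow to the right and rows downward; lengths in m; the calibration is good to about 2 mm. A picture is of the moment at which its call begins. There is no depth.
- arm.sign_off(): hands the job in; it is judged then, once.
The state is a dict: "clock": time; "joints": joint angles; "dq": joint speeds; "joint_efforts": joint torques, N m; "position": TCP position; "ee_rot": TCP orientation; "force": force on the tool from outside, world axes, zero at the start; "ft_torque": the same for the moment, N m; "width": opening from 0.0 (shut) to 1.0 (fully open); "gripper_force": force on a finger pad.
Only numpy, scipy, OpenCV 4.12 (cv2) and the standard library are available. Lean on these libraries where they do the work, as an engineer would, in place of code of your own. Each camera call takes 0.05 s, during which the arm holds its last target. There are 200 camera calls.

### The job

The microscope has been stripped for cleaning: set each of its four loose parts (objective, condenser, filter cube, slide box) upright on the white tile whose dark silhouette has that part's outline, so that it covers the silhouette, with the square and the oblong parts turned to line up with theirs. Lower each part gently rather than dropping it, and leave the amber oil bottle and the sample jar standing where they are.

Things in the scene. Friction and masses are not known exactly. Their poses are not given: they have to be found in the camera images.
- objective: microscope objective, loose, bare bright metal with a thin black ring, standing upright on its wide end: foot flange 28 mm diameter and 8 mm high, straight barrel 25 mm diameter from 9 to 32 mm, narrowing nose up to its full height of 46 mm. About 100 g. Origin at the centre of its underside, z up
- condenser: condenser lens, loose, squat black round drum 54 mm in diameter and 34 mm high with a glass lens in a bright ring on top, standing upright. About 180 g. Origin at the centre of its underside, z up
- filter_cube: filter cube, loose, dark metal square block 40 x 40 mm and 42 mm high, with a round amber window on its top and on its two x faces, standing upright. About 130 g. Origin at the centre of its underside, z up, x and y square to its side faces
- slide_box: small box for glass slides (closed, one rigid piece), loose, white plastic with a black seam and a paper label on top, oblong 84 mm (along its x) by 34 mm (along its y) and 32 mm high, lying flat, label up. About 120 g. Origin at the centre of its underside, z up
- tile_objective: fixed flat white tile, 104 x 104 x 5 mm, no rim, with a dark flat silhouette in its middle: a small disc of 30 mm diameter, for the objective. Origin at the centre of the tile's underside, below the silhouette's centre, z up; a part on the tile stands 5 mm above the origin; x and y along the tile's edges
- tile_condenser: fixed flat white tile, 104 x 104 x 5 mm, no rim, with a dark flat silhouette in its middle: a large disc of 58 mm diameter, for the condenser. Origin at the centre of the tile's underside, below the silhouette's centre, z up; a part on the tile stands 5 mm above the origin; x and y along the tile's edges
- tile_filter_cube: fixed flat white tile, 104 x 104 x 5 mm, no rim, with a dark flat silhouette in its middle: a 43 x 43 mm square with sides parallel to the tile's edges, for the filter cube (any quarter turn will do). Origin at the centre of the tile's underside, below the silhouette's centre, z up; a part on the tile stands 5 mm above the origin; x and y along the tile's edges
- tile_slide_box: fixed flat white tile, 104 x 104 x 5 mm, no rim, with a dark flat silhouette in its middle: an oblong 88 mm (along the tile's x) by 38 mm (along its y), for the slide box (either way round). Origin at the centre of the tile's underside, below the silhouette's centre, z up; a part on the tile stands 5 mm above the origin; x and y along the tile's edges
- oil_bottle: bystander: small amber bottle with black cap, 30 mm diameter, 70 mm high, loose, standing among the parts; not to be disturbed. Origin at the centre of its underside, z up
- sample_jar: bystander: small clear jar with white lid, 40 mm diameter, 50 mm high, loose, standing among the parts; not to be disturbed. Origin at the centre of its underside, z up

How it is judged:
By the outcome, as a careful person would: the job done as asked, in the order asked, and still so for the second after the job is handed in, with the robot touching nothing.
It also fails if it takes over 99 s, if anything falls off the work surface, if the arm or the gripper's body presses on something with over 40 N, if the wrist force passes 120 N, or if a joint passes its speed limit or range.

## Working session

There is one attempt and no reset: what is moved stays moved. The work goes in short steps, Python scripts to look and compute and a tool call to move; the robot and the scene stay as the last step left them, time stands still between calls to the robot, and variables do not carry over. Pictures are saved under pics/ and viewed, at most 14 in all, crops included, and the job is handed in when it is done.

Besides the shell and the picture viewer there is one more tool, called as name([rows], argument=value, ...), one row to a line, values as JSON. drive_tool: Moves the arm, as the interface text tells. Its arguments: {"type":"object","properties":{"steps":{"type":"array"},"grip_force":{"type":"number"}},"required":["steps"]}

```bash
mkdir -p pics
cat > h.py <<'E'
import numpy as np, cv2
from scipy.spatial.transform import Rotation as R
from cell import observe, get_image, arm
def cam(d):
    h=d["image"].shape[0]; f=h/2/np.tan(np.radians(d["vfov"])/2)
    return f,np.array(d["xyz"]),np.array(d["attitude"])
def rot(a):
    a=np.array(a,float)
    return a if a.shape==(3,3) else (R.from_rotvec(a).as_matrix() if a.size==3 else R.from_quat(a).as_matrix())
def px2w(d,uv,z):
    f,p,a=cam(d); uv=np.atleast_2d(np.array(uv,float))
    K=np.array([[f,0,d["cx"]],[0,f,d["cy"]],[0,0,1]]);
    q=cv2.undistortPointsIter(uv.reshape(-1,1,2),K,np.array([d["k1"],0,0,0.]),None,None,(3,50,1e-9)).reshape(-1,2)
    r=np.c_[q,np.ones(len(q))]@rot(a).T
    return p+r*((z-p[2])/r[:,2])[:,None]
def save(d,n): cv2.imwrite("pics/"+n,d["image"][:,:,::-1])
E
python3 - <<'E'
from h import *
for n in("top","scene"):
    d=get_image(n); save(d,n+"0.png"); print({k:v for k,v in d.items() if k!="image"})
print(observe(),arm.tcp_to_grasp)
E
```

```text
{'vfov': 52.705340506037594, 'cx': 285.0864703063696, 'cy': 209.95170213452943, 'k1': 0.015309646204287103, 'xyz': array([0.40240074, 0.00568802, 0.97206227]), 'attitude': array([-2.13903884,  2.16158963, -0.16891988])}
{'vfov': 55.94027066192697, 'cx': 279.5094110553536, 'cy': 206.1413076164552, 'k1': -0.017812462794335883, 'xyz': array([ 0.87743186, -0.37891199,  0.72778142]), 'attitude': array([-2.38142262, -0.89619466,  0.30323544])}
{'clock': 0.1, 'joints': array([ 1.20338979,  0.43514156,  0.02498572,  1.57400683, -0.01162007,
        1.13399341, -0.0750904 ]), 'dq': array([-0.00159946, -0.00234861, -0.00057118, -0.00109634,  0.00105794,
       -0.00082001,  0.00287357]), 'joint_efforts': array([ 4.08393564e-03, -6.69129038e+01,  9.88217331e-01, -3.15142930e+01,
       -6.06512488e-02,  3.75324301e-02,  9.69383422e-06]), 'position': array([ 0.16340526, -0.60278654,  0.2260306 ]), 'ee_rot': array([-3.11275243e+00, -4.14438302e-01,  4.68528188e-04]), 'force': array([-0.80879213,  0.45360481, -0.65980445]), 'ft_torque': array([ 0.01176168,  0.02621062, -0.01030485]), 'gripper_force': 0.0, 'width': 0.9972170356167455} 0.0188
```

View pics/top0.png

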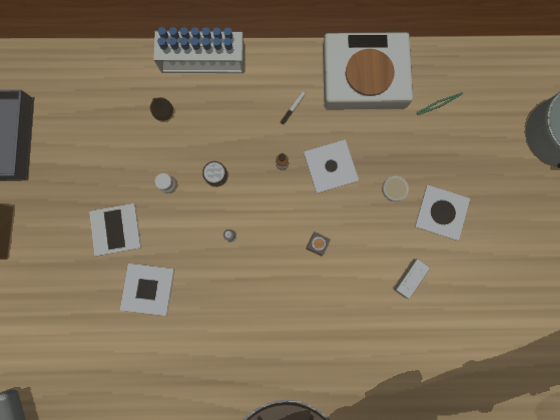

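View pics/scene0.png

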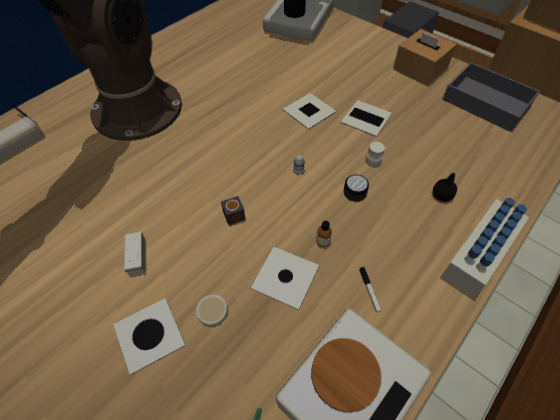

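Top view: the tiles are slide box (115,230), cube (147,290), objective (331,166) and condenser (443,212). The parts are condenser (214,173), objective (229,235), cube (318,243) and slide box (413,279). The oil bottle is at (282,160) and the jar at (166,183). The scene view agrees.

Run:
```python
from h import *
d=get_image("top"); im=d["image"]; hsv=cv2.cvtColor(im,cv2.COLOR_RGB2HSV)
g=im.max(2)
def blob(seed,mask,z,w=45):
    x,y=seed; m=np.zeros_like(mask); m[y-w:y+w,x-w:x+w]=mask[y-w:y+w,x-w:x+w]
    n,l,s,c=cv2.connectedComponentsWithStats(m.astype(np.uint8)); 
    i=l[y,x]
    cn=max(cv2.findContours((l==i).astype(np.uint8),0,1)[0],key=cv2.contourArea).reshape(-1,2)
    p=px2w(d,cn,z)[:,:2]; r=cv2.minAreaRect((p*1000).astype(np.float32))
    return i,np.round(r[0],1),np.round(r[1],1),round(r[2],1)
S=hsv[:,:,1];V=hsv[:,:,2]
print(px2w(d,[[0,0],[560,0],[0,420],[280,210]],0)[:,:2].round(3).tolist())
dark=V<70
nonwood=(S<60)
for n,s in dict(t_slide=(115,230),t_cube=(147,290),t_obj=(331,166),t_cond=(443,212)).items():
    print(n,"sil",blob(s,dark,.005),)
    print(n,"tile",blob((s[0],s[1]-20 if n!='t_obj' else s[1]-15),(S<60)&(V>130),.005))
for n,s,z in (("cond",(214,173),.034),("obj",(229,235),.046),("cube",(318,243),.042),("box",(413,279),.032),("oil",(282,157),.07),("jar",(164,181),.05),("dish",(396,188),.02)):
    print(n,im[s[1],s[0]],px2w(d,s,z)[0,:2].round(3))
for n,s,z in (("box",(413,279),.032),):
    print(n,blob(s,(S<60)&(V>110),z))
big=cv2.resize(im[125:320,80:480],None,fx=2,fy=2,interpolation=cv2.INTER_CUBIC)
cv2.imwrite("pics/crop1.png",big[:,:,::-1])
w=get_image("wrist"); save(w,"w0.png"); print(w["xyz"],observe()["position"],w["vfov"],w["cx"],w["cy"],rot(w["attitude"]).round(2).tolist(), rot(observe()["ee_rot"]).round(2).tolist())
```

```text
[[1.073, 0.689], [1.067, -0.696], [0.1, 0.606], [0.546, 0.006]]
t_slide sil (np.int32(1), array([504.8, 384.1]), array([85.3, 36. ]), 10.1)
t_slide tile (np.int32(0), array([581.4,   2.1]), array([1375.1,  980.1]), 89.5)
t_cube sil (np.int32(2), array([369.9, 305.6]), array([40.4, 40.3]), 82.7)
t_cube tile (np.int32(2), array([369.9, 305.5]), array([105.4, 105.5]), 82.5)
t_obj sil (np.int32(1), array([ 650.2, -114.2]), array([23.5, 24.2]), 88.6)
t_obj tile (np.int32(2), array([ 648.9, -113.4]), array([106.1, 105.7]), 16.2)
t_cond sil (np.int32(1), array([ 536.6, -368.7]), array([53.7, 51.3]), 89.4)
t_cond tile (np.int32(2), array([ 536.7, -368.2]), array([105.2, 105.7]), 71.2)
cond [153 154 154] [0.627 0.155]
obj [138 138 138] [0.485 0.118]
cube [139 104  69] [ 0.465 -0.076]
box [159 161 163] [ 0.385 -0.284]
oil [60 54 47] [0.653 0.001]
jar [159 161 160] [0.605 0.262]
dish [145 135 110] [ 0.591 -0.26 ]
box (np.int32(2), array([ 386.8, -283.7]), array([33.9, 84.4]), 53.5)
[ 0.22711355 -0.58588379  0.38522108] [ 0.16345361 -0.60294627  0.2262607 ] 67.94569742216939 281.0364986496083 213.38001005399755 [[0.26, -0.94, -0.24], [-0.97, -0.25, -0.06], [-0.0, 0.25, -0.97]] [[0.97, 0.26, -0.0], [0.26, -0.97, 0.0], [-0.0, -0.0, -1.0]]
```

View pics/crop1.png

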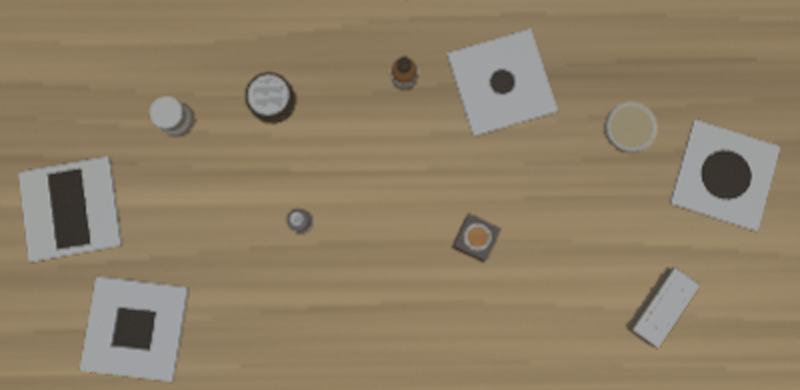

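drive_tool([
  [0, 24, 21, 0, 0.06],
  [0, 24, 21, 0, 0.06],
  [0, 24, 21, 0, 0.06],
  [0, 24, 21, 0, 0.06],
  [0, 24, 21, 0, 0.06],
  [0, 24, 21, 0, 0.06],
  [0, 24, 21, 0, 0.06],
  [0, 24, 21, 0, 0.06],
  [0, 24, 21, 0, 0.06],
  [0, 24, 21, 0, 0.06],
  [0, 24, 21, 0, 0.06],
  [0, 24, 21, 0, 0.06],
])

```text
clock: 1.2
position: [0.4524, -0.3501, 0.2267]
ee_rot: [-2.766, -1.489, 0.0]
force: [0.0, -0.1, 0.3]
width: 1.0
gripper_force: 0.0
```

drive_tool([
  [0, 2.3, 31.2, -5, 0.039],
  [0, 2.3, 31.2, -5, 0.039],
  [0, 2.3, 31.2, -5, 0.039],
  [0, 2.3, 31.2, -5, 0.039],
  [0, 2.3, 31.2, -5, 0.039],
  [0, 2.3, 31.2, -5, 0.039],
  [0, 2.3, 31.2, -5, 0.039],
  [0, 2.3, 31.2, -5, 0.039],
  [0, 2.3, 31.2, -5, 0.039],
  [0, 2.3, 31.2, -5, 0.039],
  [0, 2.3, 31.2, -5, 0.039],
  [0, 2.3, 31.2, -5, 0.039],
  [0, 2.3, 31.2, -5, 0.039],
  [0, 2.3, 31.2, -5, 0.039],
  [0, 2.3, 31.2, -5, 0.039],
  [0, 0, 0, 0, 0],
  [0, 0, 0, 0, 0],
])

```text
clock: 2.62
position: [0.4856, 0.1187, 0.1514]
ee_rot: [-2.218, -2.224, 0.0]
force: [-0.3, -0.9, -0.2]
width: 1.0
gripper_force: 0.0
```

```bash
cat >> h.py <<'E'
def st():
    o=observe(); Rm=rot(o["ee_rot"]); y=Rm[:,1]
    return o, (o["position"]*1000).round(1), round(np.degrees(np.arctan2(y[1],y[0])),2)
E
python3 - <<'E'
from h import *
o,p,a=st(); print(p,a,o["joints"].round(2),o["clock"])
w=get_image("wrist"); save(w,"w1.png")
for z in (0,.046): print(px2w(w,[[100,100],[280,210],[460,310]],z)[:,:2].round(3).tolist())
E
```

```text
[485.6 118.7 151.4] 0.15 [ 0.08  0.38 -0.55  1.93  0.25  0.9  -0.59] 2.6167
[[0.311, 0.218], [0.484, 0.109], [0.691, -0.008]]
[[0.337, 0.213], [0.484, 0.12], [0.66, 0.02]]
```

View pics/w1.png

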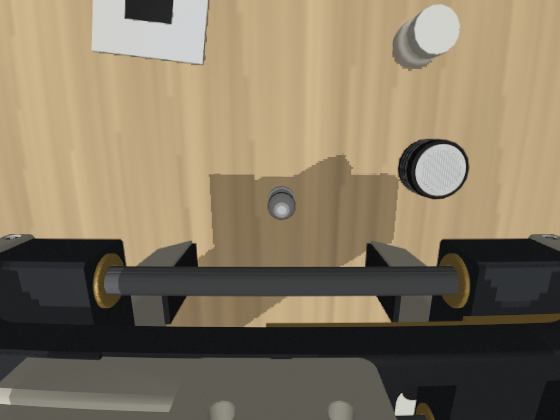

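Wrist view: objective nose tip at about (282,211), flange spanning about columns 268–296. The condenser's top centre is at about (441,170).

Run:
```python
from h import *
w=get_image("wrist")
print(px2w(w,[[282,211]],.046).round(4),px2w(w,[[268,203],[295.5,203],[282,186]],.008).round(4),px2w(w,[[441,170]],.034).round(4))
im=w["image"]; 
print(im[180:225,282].max(1)); print(im[198,255:310].max(1)); print(im[211,262:302].max(1))
```

```text
[[0.4864 0.1174 0.046 ]] [[0.4726 0.1161 0.008 ]
 [0.5    0.1161 0.008 ]
 [0.4865 0.1332 0.008 ]] [[0.6291 0.1523 0.034 ]]
[141 140 139 134  96 123 120  89  90  83  44  93  97  97 100 100 102 103
 103 104 137 148 151 165 186 186 186 185 185 185 185 182 160 147 145 116
  94  95 140 140 140 140 140 140 140]
[134 137 139 138 138 138 138 139 139 139 139 139 133 101  68  90  95  97
  99 100 101 101 104 105 106 105 103 103 104 105 103 104 103 101  99  96
  94  93  73  97 129 132 134 135 136 137 137 139 141 143 144 146 146 145
 144]
[138 138 139 139 140 138 139 118  82  89  95  98 119 141 147 148 164 180
 183 183 182 178 163 149 147 141 120  99  95  89  85 112 135 135 134 135
 136 136 136 138]
```

drive_tool([
  [0.3, 0.8, -0.2, -20, -0.0026],
  [0.3, 0, 0, -20, 0],
  [0.3, 0, 0, -20, 0],
  [0.3, 0, 0, -20, 0],
  [0.3, 0, 0, -20, 0],
  [0.3, 0, 0, -20, 0],
  [0.3, 0, 0, -11.4, 0],
  [0.3, 0, 0, -10, 0],
  [0.3, 0, 0, 0, 0],
  [0.8, 0, 0, 0, 0],
  [0.8, 0, 0, 0, 0],
  [0.8, 0, 0, 0, 0],
  [0.8, 0, 0, 0, 0],
  [0.8, 0, 0, 0, 0],
  [0.8, 0, 0, 0, 0],
  [0.8, 0, 0, 0, 0],
], grip_force=20)

```text
clock: 4.05
position: [0.487, 0.1166, 0.0106]
ee_rot: [2.225, 2.217, 0.001]
force: [-0.5, -0.2, 4.1]
width: 0.261
gripper_force: 20.0
```

drive_tool([
  [0.8, 0, 0, 8, 0],
  [0.8, 0, 0, 20, 0],
  [0.8, 0, 0, 30, 0],
  [0.8, 0, 0, 30, 0],
  [0.8, 10, -15, 30, 0],
  [0.8, 17, -24, 22, 0],
  [0.8, 17, -24, 0, 0],
  [0.8, 17, -24, 0, 0],
  [0.8, 17, -24, 0, 0],
  [0.8, 17, -24, 0, 0],
  [0.8, 17, -24, 0, 0],
  [0.8, 17, -24, 0, 0],
  [0.8, 17, -24, 0, 0],
  [0.8, 17, -24, 0, 0],
  [0.8, 10, -15, 0, 0],
  [0.8, 7, -9, 0, 0],
  [0.8, 0, 0, 0, 0],
  [0.8, 0, 0, 0, 0],
])

```text
clock: 5.55
position: [0.6664, -0.1376, 0.1503]
ee_rot: [-2.225, -2.217, -0.0]
force: [-0.4, 1.1, -1.4]
width: 0.263
gripper_force: 20.0
```

```bash
cat >> h.py <<'E'
def sil(w,z=.005,thr=60,rmax=260):
    "dark silhouettes fully surrounded by white tile: world minAreaRect in mm"
    im=w["image"]; hsv=cv2.cvtColor(im,cv2.COLOR_RGB2HSV)
    white=((hsv[:,:,1]<40)&(hsv[:,:,2]>110)).astype(np.uint8)
    cs,hi=cv2.findContours(white,cv2.RETR_CCOMP,cv2.CHAIN_APPROX_NONE)
    for c,h in zip(cs,hi[0]):
        if cv2.contourArea(c)<300: continue
        q=c.reshape(-1,2); r=cv2.minAreaRect((px2w(w,q,z)[:,:2]*1000).astype(np.float32))
        m=cv2.moments(c); 
        print("hole" if h[3]>=0 else "tile",np.round([m["m10"]/m["m00"],m["m01"]/m["m00"]],1),np.round(r[0],1),np.round(r[1],1),round(r[2],1))
E
python3 - <<'E'
from h import *
o,p,a=st(); print(p,a,o["width"],o["clock"])
w=get_image("wrist"); save(w,"w2.png"); sil(w)
E
```

```text
[ 666.4 -137.6  150.3] -0.2 0.2631124814323686 5.55
tile [339.7 410.3] [ 737.9 -399.7] [30.3 30.2] 88.9
tile [222.3 410.4] [ 592.3 -399. ] [30.5 30.3] 0.8
tile [ 85.7 400. ] [ 416.8 -389.8] [ 27.4 233.2] 89.7
tile [482.4 201.2] [ 876.5 -139.7] [168.4  93.1] 6.3
tile [ 45.5 143.8] [433.8 -77.8] [33.6 33.2] 80.6
hole [ 45.3 143.7] [434.1 -77.7] [28.5 29.1] 41.9
tile [261.8 175.2] [ 647.5 -113.9] [104.2 104.3] 16.2
hole [261.6 178.7] [ 646.9 -114.3] [30.2 30.4] 44.7
tile [430.2  96.3] [806.9 -37.1] [11.  57.1] 55.0
```

View pics/w2.png

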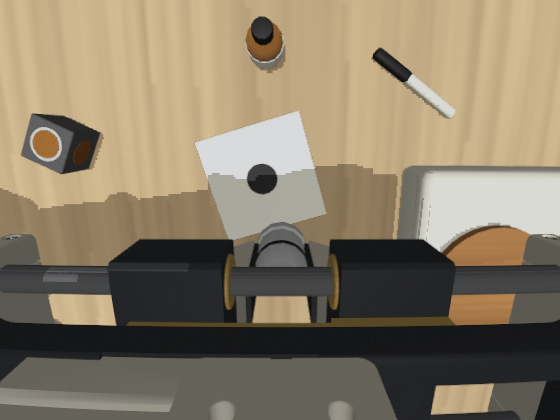

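drive_tool([
  [0.8, -9.4, 10.7, -10, 0.0035],
  [0.8, -9.4, 10.8, -20, 0],
  [0.8, 0, 0, -20, 0],
  [0.8, 0, 0, -20, 0],
  [0.8, 0, 0, -20, 0],
  [0.8, 0, 0, -20, 0],
  [0.8, 0, 0, -14, 0],
  [0.8, 0, 0, -5, 0],
  [0.8, 0, 0, 0, 0],
  [0.8, 0, 0, 0, 0],
])

```text
clock: 6.43
position: [0.6484, -0.1163, 0.0221]
ee_rot: [2.221, 2.222, 0.001]
force: [-0.2, -0.4, -1.0]
width: 0.263
gripper_force: 20.0
```

drive_tool([
  [0.8, -0.7, 0, -2, 0],
  [0.8, 0, 0, -2, 0],
  [0.8, 0, 0, -1, 0],
  [0.8, 0, 0, -0.8, 0],
  [0.8, 0, 0, 0, 0],
  [0.8, 0, 0, 0, 0],
])

```text
clock: 6.93
position: [0.6475, -0.117, 0.0157]
ee_rot: [2.222, 2.221, 0.0]
force: [0.2, 0.0, 0.1]
width: 0.266
gripper_force: 20.0
```

drive_tool([
  [0.8, 0, 0, -0.3, 0],
  [0.68, 0, 0, 0, 0],
  [0.6, 0, 0, 0, 0],
  [0.5, 0, 0, 0, 0],
  [0.4, 0, 0, 0, 0],
  [0.3, 0, 0, 0, 0],
  [0.3, 0, 0, 20, 0],
  [0.3, 0, 0, 30, 0],
  [0.3, 0, 0, 30, 0],
  [0.3, 0, 0, 35, 0],
  [0.3, 0, 0, 20, 0],
  [0.3, 0, 0, 0, 0],
  [0.3, 0, 0, 0, 0],
])

```text
clock: 8.02
position: [0.6482, -0.117, 0.1516]
ee_rot: [2.22, 2.22, 0.003]
force: [0.7, 0.2, -0.4]
width: 0.703
gripper_force: 0.0
```

Run:
```python
from h import *
o,p,a=st(); print(p,a,o["width"],o["clock"])
w=get_image("wrist"); sil(w)
cv2.imwrite("pics/w3.png",cv2.resize(w["image"][90:250,150:370],None,fx=3,fy=3,interpolation=cv2.INTER_CUBIC)[:,:,::-1])
```

```text
[ 648.2 -117.   151.6] -0.02 0.7026593627190347 8.0167
tile [339.7 410.3] [ 721.4 -381.3] [30.6 30.4] 89.1
tile [222.2 410.4] [ 574.9 -380.6] [30.9 30.5] 0.8
tile [ 86. 400.] [ 399.8 -371.2] [ 27.6 234.4] 89.7
tile [228.5 312.5] [ 586.9 -245.1] [58.1 25.3] 5.9
tile [491.6 213.4] [ 869.1 -135.2] [161.5  66.9] 0.3
tile [ 69.2 166.1] [436.9 -80.5] [34.5 33.2] 81.4
hole [ 69.  166.5] [436.9 -80.8] [28.8 28.8] 41.6
tile [279.8 195.7] [ 647.3 -113.8] [103.9 104.1] 16.1
hole [279.6 202.4] [ 646.6 -118.5] [30.9 31.7] 44.7
tile [445.5 119.8] [807.  -37.5] [10.9 56.3] 54.8
```

View pics/w3.png

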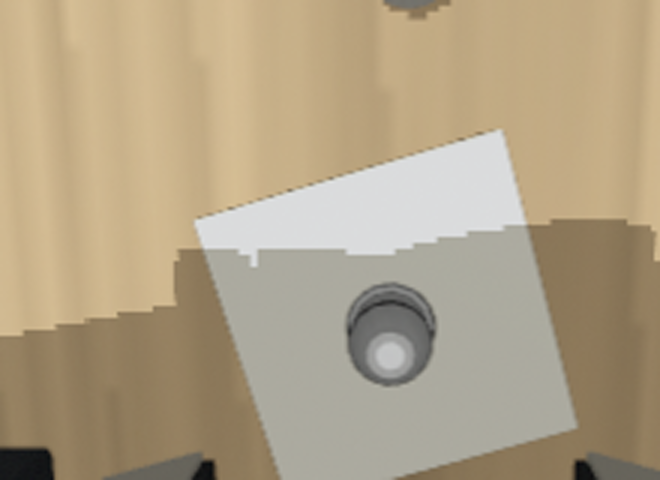

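drive_tool([
  [0, -2, 27, 0, 0],
  [0, -2, 27, 0, 0],
  [0, -2, 27, 0, 0],
  [0, -2, 27, 0, 0],
  [0, -2, 27, 0, 0],
  [0, -2, 27, 0, 0],
  [0, -2, 27, 0, 0],
  [0, -2, 27, 0, 0],
  [0, -2, 27, 0, 0],
  [0, -2, 27, 0, 0],
  [0, 0, 0, 0, 0],
  [0, 0, 0, 0, 0],
])

```text
clock: 9.07
position: [0.6259, 0.1552, 0.1486]
ee_rot: [-2.216, -2.224, 0.003]
force: [-0.4, -0.8, 0.3]
width: 1.002
gripper_force: 0.0
```

Run:
```python
from h import *
o,p,a=st(); print(p,a,o["width"],o["clock"])
w=get_image("wrist"); save(w,"w4.png"); sil(w,z=.034)
```

```text
[625.9 155.2 148.6] 0.21 1.0015274845652842 9.0667
tile [339.5 410.4] [691.3 -74.2] [25.8 26.3] 89.3
tile [222.4 410.5] [560.8 -74.9] [26.4 25.9] 1.3
tile [ 83.  400.2] [402.  -67.9] [ 25.  210.2] 89.9
tile [283.3 209.4] [627.6 154.4] [45.4 45.5] 45.2
tile [548.5 180. ] [861.6 200.7] [ 33.7 153.5] 12.0
tile [256.5  78.6] [605.1 265.3] [38.3 43.7] 29.9
tile [124.1   6. ] [510.6 320.1] [12.8 71.1] 88.3
tile [33.9 53.7] [412.4 290.4] [85.1 54.7] 82.3
```

View pics/w4.png

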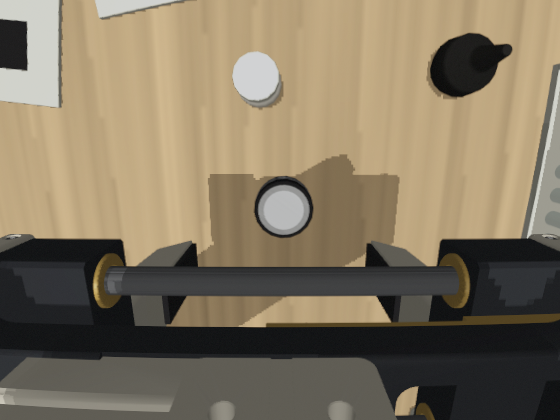

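drive_tool([
  [0, 1.7, 0.2, -20, -0.0035],
  [0, 0, 0, -20, 0],
  [0, 0, 0, -20, 0],
  [0, 0, 0, -20, 0],
  [0, 0, 0, -20, 0],
  [0, 0, 0, -20, 0],
  [0, 0, 0, -11, 0],
  [0, 0, 0, -10, 0],
  [0, 0, 0, 0, 0],
  [0.5, 0, 0, 0, 0],
  [0.5, 0, 0, 0, 0],
  [0.5, 0, 0, 0, 0],
  [0.5, 0, 0, 0, 0],
  [0.5, 0, 0, 0, 0],
  [0.5, 0, 0, 0, 0],
], grip_force=25)

```text
clock: 10.37
position: [0.6292, 0.1533, 0.0097]
ee_rot: [2.225, 2.217, 0.001]
force: [-0.7, 1.2, -0.3]
width: 0.615
gripper_force: 0.3
```

drive_tool([
  [0.3, 0, 0, 0, 0],
  [0.3, 0, 0, -3, 0],
  [0.3, 0, 0, 0, 0],
  [0.6, 0, 0, 0, 0],
  [0.6, 0, 0, 0, 0],
  [0.6, 0, 0, 0, 0],
  [0.6, 0, 0, 0, 0],
  [0.6, 0, 0, 0, 0],
  [0.6, 0, 0, 0, 0],
], grip_force=25)

```text
clock: 11.12
position: [0.6289, 0.1532, 0.0061]
ee_rot: [-2.225, -2.217, 0.0]
force: [-0.5, -0.4, -2.4]
width: 0.585
gripper_force: 25.0
```

drive_tool([
  [0.6, 0, 0, 8, 0],
  [0.6, 0, 0, 20, 0],
  [0.6, 0, 0, 30, 0],
  [0.6, 0, 0, 30, 0],
  [0.6, 0, -10, 30, 0],
  [0.6, 0, -20, 26, 0],
  [0.6, 0, 0, 0, 0],
])

```text
clock: 11.7
position: [0.6324, 0.12, 0.1565]
ee_rot: [2.225, 2.208, 0.009]
force: [1.2, -1.4, -1.0]
width: 0.586
gripper_force: 25.0
```

drive_tool([
  [0.6, -5, -20, 0, 0],
  [0.6, -5.5, -30, 0, 0],
  [0.6, -5.5, -30, 0, 0],
  [0.6, -5.5, -30, 0, 0],
  [0.6, -5.5, -30, 0, 0],
  [0.6, -5.5, -30, 0, 0],
  [0.6, -5.5, -30, 0, 0],
  [0.6, -5.5, -30, 0, 0],
  [0.6, -5.5, -30, 0, 0],
  [0.6, -5.5, -30, 0, 0],
  [0.6, -5.5, -30, 0, 0],
  [0.6, -5.5, -30, 0, 0],
  [0.6, -5.5, -30, 0, 0],
  [0.6, -5.5, -30, 0, 0],
  [0.6, -5.5, -30, 0, 0],
  [0.6, -5.5, -30, 0, 0],
  [0.6, -4.5, -23, 0, 0],
  [0.6, 0, 0, 0, 0],
  [0.6, 0, 0, 0, 0],
])

```text
clock: 13.28
position: [0.5359, -0.3716, 0.15]
ee_rot: [-2.229, -2.213, 0.001]
force: [0.3, 1.6, -1.4]
width: 0.586
gripper_force: 25.0
```

Run:
```python
from h import *
o,p,a=st(); print(p,a,o["width"],o["clock"])
w=get_image("wrist"); save(w,"w5.png"); sil(w)
```

```text
[ 535.9 -371.6  150. ] -0.41 0.5856988654345485 13.2833
tile [193.7 389.5] [ 417.7 -606. ] [516.7 102.4] 1.2
tile [280.9 306.9] [ 534.8 -492.1] [32.4 97.8] 89.6
tile [356.7 255.1] [ 612.3 -430.4] [22.1 48.8] 72.5
tile [205.4 255.1] [ 458.6 -429.1] [47.6 22. ] 16.2
tile [280.9 251.6] [ 535.3 -421.4] [ 38.8 101.3] 89.6
tile [278.8 179.4] [ 535.  -368.5] [103.9 104.2] 71.3
tile [142. 117.] [ 395.8 -275.1] [34.4 91.1] 30.9
tile [107.1 109.9] [ 372.1 -281. ] [39.  93.8] 53.2
tile [341.6  80.6] [ 592.2 -258.6] [60.  60.1] 0.6
hole [341.6  80.7] [ 592.2 -258.4] [51.2 51.7] 46.7
tile [553.   79.8] [ 790.4 -242.8] [ 21.2 116.6] 9.3
```

View pics/w5.png

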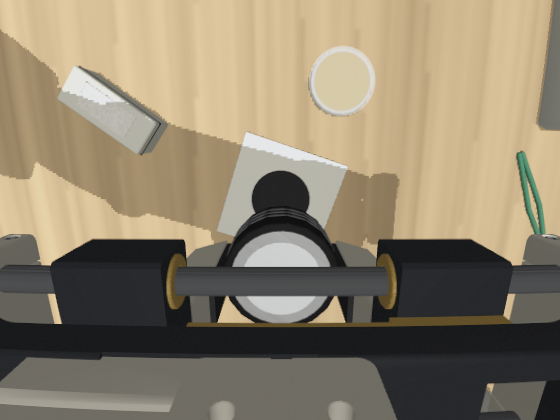

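drive_tool([
  [0.6, -0.5, 1.8, -12, 0.005],
  [0.6, 0, 0, -20, 0],
  [0.6, 0, 0, -20, 0],
  [0.6, 0, 0, -20, 0],
  [0.6, 0, 0, -20, 0],
  [0.6, 0, 0, -20, 0],
  [0.6, 0, 0, -14, 0],
  [0.6, 0, 0, -5, 0],
  [0.6, 0, 0, 0, 0],
  [0.6, 0, 0, 0, 0],
  [0.6, 0, 0, 0, 0],
])

```text
clock: 14.25
position: [0.5375, -0.368, 0.0204]
ee_rot: [2.218, 2.222, 0.001]
force: [0.5, -0.2, -1.6]
width: 0.583
gripper_force: 25.0
```

Needs −2.0, −1.8 in x, y and about 9 mm down.

drive_tool([
  [0.6, -1, -0.9, -3, 0],
  [0.6, -1, -0.9, -3, 0],
  [0.6, 0, 0, -1.5, 0],
  [0.6, 0, 0, -0.8, 0],
  [0.6, 0, 0, 0, 0],
  [0.6, 0, 0, 0, 0],
])

```text
clock: 14.75
position: [0.5345, -0.37, 0.0111]
ee_rot: [2.22, 2.223, -0.0]
force: [-2.1, -1.0, 0.5]
width: 0.586
gripper_force: 25.0
```

drive_tool([
  [0.45, 0.3, 0, 0, 0],
  [0.35, 0, 0, 0, 0],
  [0.2, 0, 0, 0, 0],
  [0.1, 0, 0, 0, 0],
  [0, 0, 0, 0, 0],
  [0, 0, 0, 10, 0],
  [0, 0, 0, 30, 0],
  [0, 0, 0, 35, 0],
  [0, 0, 0, 35, 0],
  [0, 0, 0, 28, 0],
  [0, 0, 0, 0, 0],
  [0, 0, 0, 0, 0],
])

```text
clock: 15.75
position: [0.5361, -0.3702, 0.1518]
ee_rot: [2.217, 2.22, 0.002]
force: [-0.1, 0.6, 0.1]
width: 1.001
gripper_force: 0.0
```

Run:
```python
from h import *
o,p,a=st(); print(p,a,o["width"],o["clock"])
w=get_image("wrist"); sil(w); print("z39"); sil(w,.039)
cv2.imwrite("pics/w6.png",cv2.resize(w["image"][0:300,0:400],None,fx=2,fy=2,interpolation=cv2.INTER_CUBIC)[:,:,::-1])
# cube from top
d=get_image("top"); save(d,"top1.png");
```

```text
[ 536.1 -370.2  151.8] 0.07 1.0009710321461558 15.75
tile [339.5 410.5] [ 610.  -636.4] [29.1 29.7] 88.7
tile [222.4 410.5] [ 463.6 -635.7] [29.7 29. ] 0.7
tile [ 83.3 400.3] [ 287.3 -626. ] [ 27.3 232.9] 89.6
tile [278.7 206.5] [ 534.3 -376.5] [50.7 51.3] 44.9
tile [279. 197.] [ 534.5 -368.8] [103.9 103.8] 71.2
hole [278.8 203.1] [ 534.5 -373.3] [67.8 61.1] 83.0
tile [106.4 109.6] [ 370.8 -281.5] [37.2 91.6] 53.4
tile [340.9  83. ] [ 592.1 -259. ] [59.7 59.7] 0.7
hole [340.9  83.1] [ 592.  -258.8] [52.2 50.9] 0.7
z39
tile [339.5 410.5] [ 601.6 -599.4] [25.9 26.4] 88.7
tile [222.4 410.5] [ 471.5 -598.8] [26.4 25.8] 0.7
tile [ 83.3 400.3] [ 314.9 -590.1] [ 24.2 207. ] 89.6
tile [278.7 206.5] [ 534.4 -368.4] [45.1 45.6] 44.9
tile [279. 197.] [ 534.5 -361.5] [92.3 92.3] 71.2
hole [278.8 203.1] [ 534.6 -365.5] [60.2 54.3] 83.0
tile [106.4 109.6] [ 389. -284.] [33.1 81.4] 53.4
tile [340.9  83. ] [ 585.7 -263.9] [53.  53.1] 0.7
hole [340.9  83.1] [ 585.7 -263.8] [46.4 45.3] 0.7
```

View pics/w6.png

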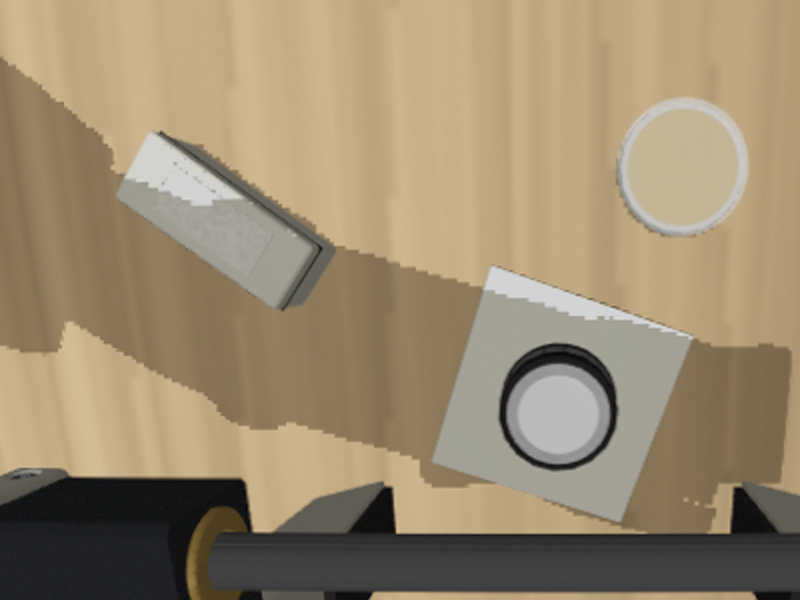

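drive_tool([
  [0, -6.3, 26.5, 0, -0.042],
  [0, -6.3, 26.5, 0, -0.042],
  [0, -6.3, 26.5, 0, -0.042],
  [0, -6.3, 26.5, 0, -0.042],
  [0, -6.3, 26.5, 0, -0.042],
  [0, -6.3, 26.5, 0, -0.042],
  [0, -6.3, 26.5, 0, -0.042],
  [0, -6.3, 26.5, 0, -0.042],
  [0, -6.3, 26.5, 0, -0.042],
  [0, -6.3, 26.5, 0, -0.042],
  [0, -6.3, 26.5, 0, -0.042],
  [0, 0, 0, 0, 0],
  [0, 0, 0, 0, 0],
])

```text
clock: 16.93
position: [0.4646, -0.0768, 0.1482]
ee_rot: [-2.666, -1.66, 0.002]
force: [0.7, -0.8, -1.0]
width: 0.999
gripper_force: 0.0
```

Run:
```python
from h import *
o,p,a=st(); print(p,a,o["width"],o["clock"])
w=get_image("wrist"); sil(w,.042)
cv2.imwrite("pics/w7.png",cv2.resize(w["image"][130:250,200:360],None,fx=5,fy=5,interpolation=cv2.INTER_CUBIC)[:,:,::-1])
```

```text
[464.6 -76.8 148.2] -26.19 0.9986185015026013 16.9333
tile [339.2 410.5] [ 423.3 -302.6] [25.1 24.8] 63.0
tile [222.3 410.5] [ 309.6 -246.8] [25.1 24.7] 64.8
tile [ 81.  400.4] [ 174.6 -172.3] [ 24.1 202.2] 63.3
tile [407.  401.6] [ 492.3 -324.8] [39.5 20.7] 67.3
tile [280.6 212.3] [463.5 -77.3] [28.5 28.4] 19.1
hole [280.6 212.4] [463.4 -77.7] [25.3 25.3] 19.2
tile [466.  152.4] [ 628.6 -102.3] [91.8 92. ] 16.1
hole [473.7 155. ] [ 636.7 -106.6] [25.8 32. ] 60.3
```

View pics/w7.png

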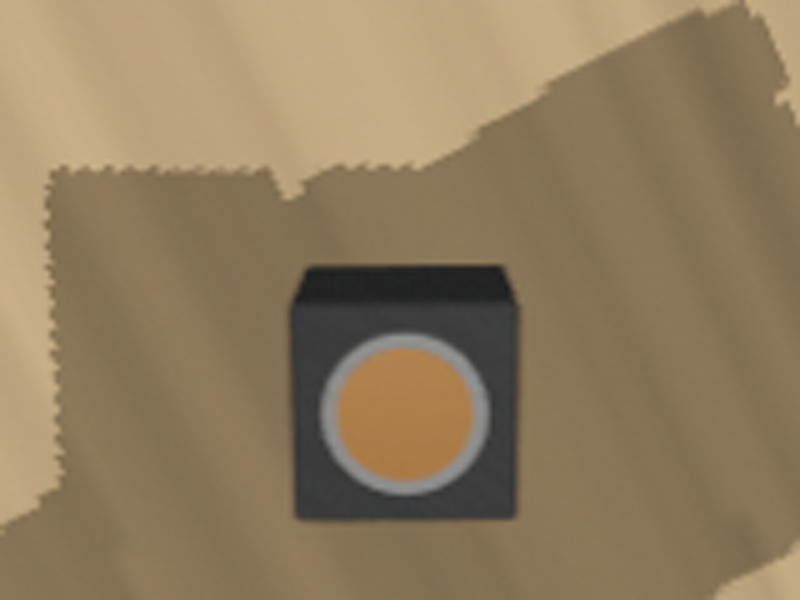

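drive_tool([
  [0, -0.5, -0.3, -20, 0],
  [0, 0, 0, -20, 0],
  [0, 0, 0, -20, 0],
  [0, 0, 0, -20, 0],
  [0, 0, 0, -20, 0],
  [0, 0, 0, -20, 0],
  [0, 0, 0, -12, 0],
  [0, 0, 0, -10, 0],
  [0, 0, 0, 0, 0],
  [0, 0, 0, 0, 0],
])

```text
clock: 17.82
position: [0.4648, -0.0792, 0.0065]
ee_rot: [-2.67, -1.654, 0.002]
force: [-0.3, -0.0, 0.1]
width: 1.002
gripper_force: 0.0
```

drive_tool([
  [0.4, 0, 0, 0, 0],
  [0.75, 0, 0, 0, 0],
  [0.75, 0, 0, 0, 0],
  [0.75, 0, 0, 0, 0],
  [0.75, 0, 0, 0, 0],
  [0.75, 0, 0, 0, 0],
  [0.75, 0, 0, 0, 0],
  [0.75, 0, 0, 0, 0],
], grip_force=25)

```text
clock: 18.48
position: [0.465, -0.0785, 0.007]
ee_rot: [2.67, 1.656, 0.0]
force: [-0.9, 1.0, -0.2]
width: 0.471
gripper_force: 0.3
```

Run:
```python
from h import *
o,p,a=st(); print(p,a,o["width"],o["clock"])
```

```text
[465.  -78.5   7. ] -26.39 0.4705058973754921 18.4833
```

drive_tool([
  [0.75, 0, 0, 0, 0],
  [0.75, 0, 0, 0, 0],
  [0.75, 0, 0, 0, 0],
])

```text
clock: 18.73
position: [0.4649, -0.0785, 0.007]
ee_rot: [-2.67, -1.656, 0.0]
force: [-1.2, 0.7, 1.6]
width: 0.432
gripper_force: 25.0
```

Run:
```python
from h import *
o,p,a=st(); print(p,a,o["width"],o["gripper_force"],o["clock"])
```

```text
[464.9 -78.5   7. ] -26.39 0.4318679493306997 25.00013530254364 18.7333
```

drive_tool([
  [0.75, 0, 0, 8, 0],
  [0.75, 0, 0, 20, 0],
  [0.75, 0, 0, 30, 0],
  [0.75, 0, 0, 30, 0],
  [0.75, 0, 0, 30, 0],
  [0.75, -5, 24, 24, 0.02],
  [0.75, -7, 30, 0, 0.03],
  [0.75, -7, 30, 0, 0.03],
  [0.75, -7, 30, 0, 0.03],
  [0.75, -7, 30, 0, 0.03],
  [0.75, -7, 30, 0, 0.03],
  [0.75, -7, 30, 0, 0.03],
  [0.75, -7, 30, 0, 0.03],
  [0.75, -7, 30, 0, 0.03],
  [0.75, -7, 30, 0, 0.03],
  [0.75, -7, 30, 0, 0.03],
  [0.75, -7, 30, 0, 0.013],
  [0.75, -7, 30, 0, 0],
  [0.75, -6, 0, 0, 0],
  [0.75, 0, 0, 0, 0],
])

```text
clock: 20.4
position: [0.3681, 0.3072, 0.1493]
ee_rot: [-2.353, -2.08, 0.0]
force: [-0.5, -0.3, -0.8]
width: 0.435
gripper_force: 25.0
```

Run:
```python
from h import *
o,p,a=st(); print(p,a,o["width"],o["clock"])
w=get_image("wrist"); save(w,"w8.png"); sil(w)
```

```text
[368.1 307.2 149.3] -7.06 0.43484564380574803 20.4
tile [339.7 410.3] [407.6  39.2] [30.4 29.9] 82.5
tile [222.2 410.4] [263.6  57.2] [30.2 30.5] 83.9
tile [ 85.7 400. ] [91.  87.3] [ 27.7 232.6] 83.0
tile [527.9 217.4] [624.2 257.2] [40.5 80.6] 72.7
tile [282.2 183.9] [369.3 311.1] [ 92.2 104.7] 82.9
tile [414.3 103.2] [503.9 383.6] [104.8 104.1] 9.7
hole [415.5 105.3] [504.5 383.6] [90.2 39.8] 9.7
```

View pics/w8.png

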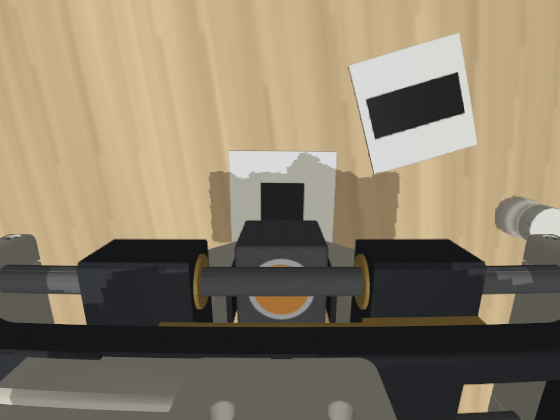

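drive_tool([
  [0.75, 0.8, -2.4, -10, -0.001],
  [0.75, 0, 0, -20, 0],
  [0.75, 0, 0, -20, 0],
  [0.75, 0, 0, -20, 0],
  [0.75, 0, 0, -20, 0],
  [0.75, 0, 0, -20, 0],
  [0.75, 0, 0, -12, 0],
  [0.75, 0, 0, -5, 0],
  [0.75, 0, 0, 0, 0],
  [0.75, 0, 0, 0, 0],
  [0.75, 0, 0, 0, 0],
])

```text
clock: 21.37
position: [0.3715, 0.303, 0.0226]
ee_rot: [2.36, 2.073, 0.002]
force: [-0.1, 0.3, -1.4]
width: 0.434
gripper_force: 25.0
```

Run:
```python
from h import *
o,p,a=st(); print(p,a,o["width"],o["clock"])
```

```text
[371.5 303.   22.6] -7.42 0.43385764750012124 21.3667
```

drive_tool([
  [0.75, -1.3, 0.9, -2, 0.004],
  [0.75, -1.3, 0.9, -2, 0],
  [0.75, 0, 0, -2, 0],
  [0.75, 0, 0, -1, 0],
  [0.75, 0, 0, 0, 0],
  [0.75, 0, 0, 0, 0],
  [0.75, 0, 0, 0, 0],
])

```text
clock: 21.95
position: [0.3683, 0.3049, 0.015]
ee_rot: [2.355, 2.079, 0.0]
force: [-0.4, -0.7, -1.0]
width: 0.438
gripper_force: 25.0
```

Run:
```python
from h import *
o,p,a=st(); print(p,a,o["width"],o["clock"])
```

```text
[368.3 304.9  15. ] -7.14 0.43775765264849537 21.95
```

drive_tool([
  [0.75, 0.4, 0, -1, 0],
  [0.75, 0, 0, -1, 0],
  [0.75, 0, 0, -0.7, 0],
  [0.75, 0, 0, 0, 0],
  [0.75, 0, 0, 0, 0],
])

```text
clock: 22.37
position: [0.3686, 0.3048, 0.0121]
ee_rot: [2.356, 2.079, -0.0]
force: [-0.6, 0.1, -0.7]
width: 0.433
gripper_force: 25.0
```

drive_tool([
  [0.75, 0, 0, -0.5, 0],
  [0.75, 0, 0, 0, 0],
  [0.55, 0, 0, 0, 0],
  [0.45, 0, 0, 0, 0],
  [0.3, 0, 0, 0, 0],
  [0.1, 0, 0, 0, 0],
  [0, 0, 0, 0, 0],
  [0, 0, 0, 10, 0],
  [0, 0, 0, 30, 0],
  [0, 0, 0, 35, 0],
  [0, 0, 0, 35, 0],
  [0, 0, 0, 28, 0],
  [0, 0, 0, 0, 0],
  [0, 0, 0, 0, 0],
])

```text
clock: 23.53
position: [0.3695, 0.3056, 0.1519]
ee_rot: [2.356, 2.078, 0.006]
force: [-0.2, -0.2, -0.2]
width: 1.0
gripper_force: 0.0
```

Run:
```python
from h import *
o,p,a=st(); print(p,a,o["width"],o["clock"])
w=get_image("wrist"); sil(w); print("z47"); sil(w,.047)
cv2.imwrite("pics/w9.png",cv2.resize(w["image"][100:260,180:380],None,fx=3.5,fy=3.5,interpolation=cv2.INTER_CUBIC)[:,:,::-1])
```

```text
[369.5 305.6 151.9] -7.17 0.999594555289901 23.5333
tile [339.4 410.5] [408.8  34.5] [28.8 28.9] 81.7
tile [222.3 410.5] [264.3  53.4] [28.8 28.4] 83.5
tile [ 81.8 400.4] [90.7 85.4] [ 27.5 230.9] 82.6
tile [542.8 221.6] [644.3 250.1] [36.8 42.1] 79.8
tile [279.8 212.6] [366.9 294.6] [32.4 33.5] 82.8
hole [279.6 212.8] [366.8 294.1] [29.3 29.5] 82.8
tile [509.9 211.4] [607.3 264.1] [40.2 36.7] 63.4
tile [279.5 199.2] [368.5 305.9] [103.7 103.9] 82.4
hole [279.7 207.5] [367.7 299.3] [57.  47.9] 82.8
tile [410.3 101.9] [503.6 383.7] [104.5 104.1] 9.8
hole [411.5 104. ] [504.2 383.8] [90.1 39.8] 9.7
z47
tile [339.4 410.5] [404.4  80.7] [24.9 24.9] 81.7
tile [222.3 410.5] [279.7  96.9] [24.8 24.5] 83.5
tile [ 81.8 400.4] [129.9 124.5] [ 23.7 199.2] 82.6
tile [542.8 221.6] [607.6 266.6] [31.8 36.3] 79.8
tile [279.8 212.6] [368.3 305.1] [27.9 28.9] 82.8
hole [279.6 212.8] [368.2 304.7] [25.3 25.4] 82.8
tile [509.9 211.4] [575.7 278.8] [34.7 31.7] 63.4
tile [279.5 199.2] [369.7 314.8] [89.5 89.7] 82.4
hole [279.7 207.5] [368.9 309.1] [49.2 41.4] 82.8
tile [410.3 101.9] [486.2 382. ] [90.2 89.8] 9.8
hole [411.5 104. ] [486.7 382.1] [77.8 34.4] 9.7
```

View pics/w9.png

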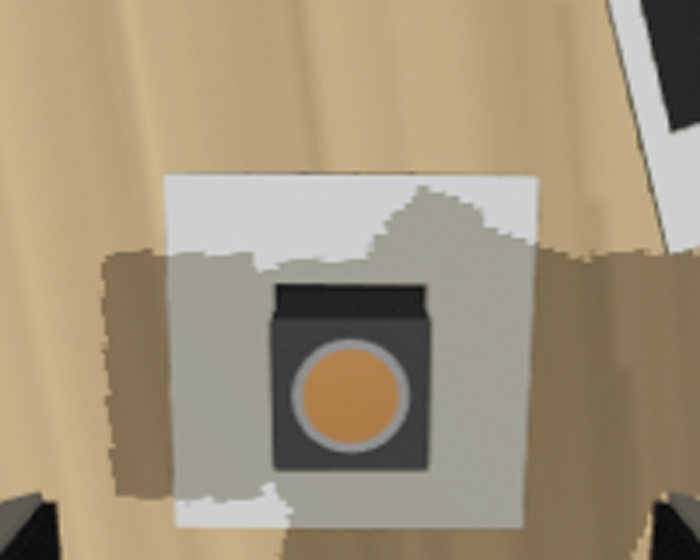

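drive_tool([
  [0, 5, -29.5, 0, 0.053],
  [0, 5, -29.5, 0, 0.053],
  [0, 5, -29.5, 0, 0.053],
  [0, 5, -29.5, 0, 0.053],
  [0, 5, -29.5, 0, 0.053],
  [0, 5, -29.5, 0, 0.053],
  [0, 5, -29.5, 0, 0.053],
  [0, 5, -29.5, 0, 0.053],
  [0, 5, -29.5, 0, 0.053],
  [0, 5, -29.5, 0, 0.053],
  [0, -3.2, -29.5, 0, 0.053],
  [0, -3.2, -29.5, 0, 0.053],
  [0, -3.2, -29.5, 0, 0.053],
  [0, -3.2, -29.5, 0, 0.053],
  [0, -3.2, -29.5, 0, 0.053],
  [0, -3.2, -29.5, 0, 0.053],
  [0, -3.2, -29.5, 0, 0.053],
  [0, -3.2, -29.5, 0, 0.053],
  [0, -3.2, -29.5, 0, 0.053],
  [0, -3.2, -29.5, 0, 0.053],
])

```text
clock: 25.25
position: [0.3853, -0.2861, 0.1486]
ee_rot: [-0.976, -2.983, -0.001]
force: [0.9, -0.1, -0.1]
width: 1.002
gripper_force: 0.0
```

drive_tool([
  [0, 0, 0, 0, 0],
  [0, 0, 0, 0, 0],
  [0, 0, 0, 0, 0],
])

```text
clock: 25.5
position: [0.386, -0.2841, 0.1488]
ee_rot: [-0.982, -2.982, -0.002]
force: [-0.1, 0.2, 0.6]
width: 1.001
gripper_force: 0.0
```

Run:
```python
from h import *
o,p,a=st(); print(p,a,o["width"],o["joints"].round(2),o["clock"])
w=get_image("wrist"); sil(w,.032); save(w,"w10.png")
```

```text
[ 386.  -284.1  148.8] 53.56 1.0006747391913446 [ 1.07  0.38 -0.7   1.97  0.31  0.9   1.15] 25.5
tile [339.8 410.5] [ 611.5 -368.7] [25.8 26. ] 52.6
tile [222.9 410.4] [ 533.4 -474.1] [25.4 26. ] 54.5
tile [ 81.2 400.4] [ 431.1 -598.4] [209.5  24.2] 53.5
tile [300.3 314.6] [ 476.1 -340.8] [97.4 28.8] 57.0
tile [280.8 205.7] [ 384.7 -283.6] [33.  82.5] 53.0
```

View pics/w10.png

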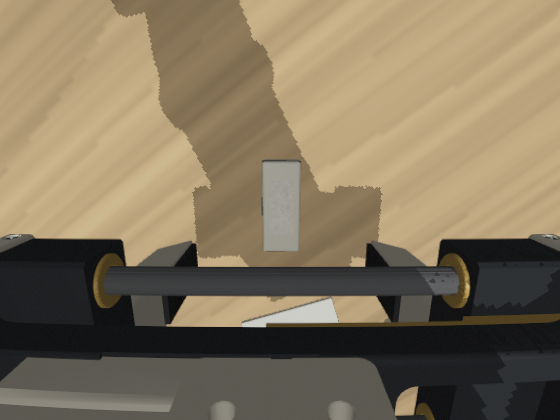

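drive_tool([
  [0, -1, 0.5, -20, -0.005],
  [0, 0, 0, -20, 0],
  [0, 0, 0, -20, 0],
  [0, 0, 0, -20, 0],
  [0, 0, 0, -20, 0],
  [0, 0, 0, -20, 0],
  [0, 0, 0, -12, 0],
  [0, 0, 0, -10, 0],
  [0, 0, 0, 0, 0],
  [0.4, 0, 0, 0, 0],
  [0.8, 0, 0, 0, 0],
  [0.8, 0, 0, 0, 0],
  [0.8, 0, 0, 0, 0],
  [0.8, 0, 0, 0, 0],
  [0.8, 0, 0, 0, 0],
  [0.8, 0, 0, 0, 0],
  [0.8, 0, 0, 0, 0],
  [0.8, 0, 0, 0, 0],
  [0.8, 0, 0, 0, 0],
  [0.8, 0, 0, 0, 0],
], grip_force=30)

```text
clock: 27.22
position: [0.3857, -0.2846, 0.0077]
ee_rot: [-0.989, -2.982, -0.0]
force: [-0.8, -0.9, 1.0]
width: 0.364
gripper_force: 30.0
```

Run:
```python
from h import *
o,p,a=st(); print(p,a,o["width"],o["gripper_force"],o["clock"])
```

```text
[ 385.7 -284.6    7.7] 53.3 0.3643986442225507 30.000172555446625 27.2167
```

drive_tool([
  [0.8, 0, 0, 8, 0],
  [0.8, 0, 0, 20, 0],
  [0.8, 0, 0, 30, 0],
  [0.8, 0, 0, 30, 0],
  [0.8, 0, 0, 30, 0],
  [0.8, 5, 15, 24, 0.02],
  [0.8, 5.4, 30, 0, 0.036],
  [0.8, 5.4, 30, 0, 0.036],
  [0.8, 5.4, 30, 0, 0.036],
  [0.8, 5.4, 30, 0, 0.036],
  [0.8, 5.4, 30, 0, 0.036],
  [0.8, 5.4, 30, 0, 0.036],
  [0.8, 5.4, 30, 0, 0.036],
  [0.8, 5.4, 30, 0, 0.036],
  [0.8, 5.4, 30, 0, 0.036],
  [0.8, 5.4, 30, 0, 0.036],
  [0.8, 5.4, 30, 0, 0.036],
])

```text
clock: 28.63
position: [0.4497, 0.0618, 0.1502]
ee_rot: [-0.349, -3.122, 0.001]
force: [1.2, -0.8, -1.9]
width: 0.367
gripper_force: 30.0
```

drive_tool([
  [0.8, 5.4, 30, 0, 0.036],
  [0.8, 5.4, 30, 0, 0.036],
  [0.8, 5.4, 30, 0, 0.036],
  [0.8, 5.4, 30, 0, 0.036],
  [0.8, 5.4, 30, 0, 0.036],
  [0.8, 5.4, 30, 0, 0.036],
  [0.8, 5.4, 30, 0, 0.036],
  [0.8, 5.4, 30, 0, 0.036],
  [0.8, 5.4, 30, 0, 0.036],
  [0.8, 5.4, 30, 0, 0.036],
  [0.8, 5, 24, 0, 0.036],
  [0.8, 0, 0, 0, 0],
  [0.8, 0, 0, 0, 0],
  [0.8, 0, 0, 0, 0],
])

```text
clock: 29.8
position: [0.5088, 0.3835, 0.1496]
ee_rot: [0.268, -3.129, 0.002]
force: [0.2, -0.2, -1.5]
width: 0.369
gripper_force: 30.0
```

Run:
```python
from h import *
o,p,a=st(); print(p,a,o["width"],o["joints"].round(2),o["clock"])
w=get_image("wrist"); sil(w); save(w,"w11.png")
```

```text
[508.8 383.5 149.6] 99.81 0.36859615348757974 [-0.19  0.68 -0.88  1.58  0.56  1.15  0.55] 29.8
tile [340.1 410.3] [753.5 499.6] [30.2 31.4] 8.8
tile [222.7 410.2] [778.4 356.6] [30.3 31.1] 10.9
tile [ 87.6 399.9] [799.2 182.5] [ 34.4 237.8] 12.0
tile [470.  398.1] [713.9 656.9] [44.4 52.6] 9.8
tile [280.8 308.9] [626.9 403.2] [32.4 75. ] 9.8
tile [282.5 201.7] [514.5 385.8] [124.8 104.3] 9.8
hole [282.6 166.1] [472.9 378.8] [27.  39.1] 9.8
tile [211.9  20.4] [356.5 294.5] [36.  34.3] 47.2
hole [211.5  19.8] [355.9 294. ] [28.7 29.1] 51.4
tile [226.8  55.5] [370.6 305.6] [104.2  99.6] 82.4
```

View pics/w11.png

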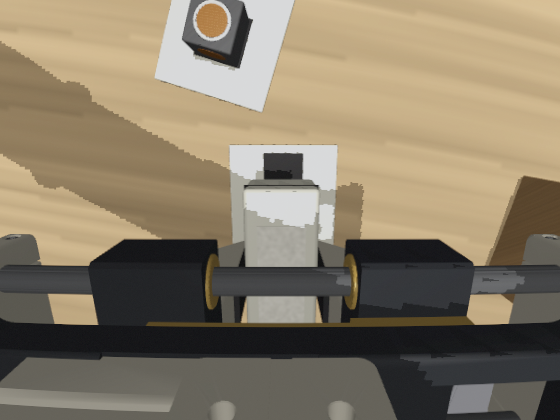

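drive_tool([
  [0.8, -3.6, 0.9, -10, 0],
  [0.8, 0, 0, -20, 0],
  [0.8, 0, 0, -20, 0],
  [0.8, 0, 0, -20, 0],
  [0.8, 0, 0, -20, 0],
  [0.8, 0, 0, -20, 0],
  [0.8, 0, 0, -12, 0],
  [0.8, 0, 0, -5, 0],
  [0.8, 0, 0, 0, 0],
  [0.8, 0, 0, 0, 0],
  [0.8, 0, 0, 0, 0],
])

```text
clock: 30.77
position: [0.5059, 0.3859, 0.024]
ee_rot: [-0.269, 3.129, 0.002]
force: [0.2, -0.2, -1.4]
width: 0.366
gripper_force: 30.0
```

Run:
```python
from h import *
o,p,a=st(); print(p,a,o["width"],o["clock"])
```

```text
[505.9 385.9  24. ] 99.82 0.3661947072242091 30.7667
```

drive_tool([
  [0.8, -0.5, -1.3, -3, 0],
  [0.8, 0, 0, -3, 0],
  [0.8, 0, 0, -2, 0],
  [0.8, 0, 0, -1.5, 0],
  [0.8, 0, 0, -1, 0],
  [0.8, 0, 0, -0.5, 0],
  [0.8, 0, 0, 0, 0],
  [0.8, 0, 0, 0, 0],
])

```text
clock: 31.43
position: [0.505, 0.3839, 0.0128]
ee_rot: [-0.269, 3.129, -0.001]
force: [-2.9, -4.8, 10.6]
width: 0.366
gripper_force: 30.0
```

drive_tool([
  [0.8, 0, 0, 0.2, 0],
  [0.62, 0, 0, 0, 0],
  [0.55, 0, 0, 0, 0],
  [0.4, 0, 0, 0, 0],
  [0.2, 0, 0, 0, 0],
  [0, 0, 0, 0, 0],
  [0, 0, 0, 10, 0],
  [0, 0, 0, 30, 0],
  [0, 0, 0, 35, 0],
  [0, 0, 0, 35, 0],
  [0, 0, 0, 28, 0],
  [0, 0, 0, 0, 0],
  [0, 0, 0, 0, 0],
])

```text
clock: 32.52
position: [0.5056, 0.385, 0.1526]
ee_rot: [-0.269, 3.127, 0.004]
force: [0.3, 0.5, -0.6]
width: 0.996
gripper_force: 0.0
```

Run:
```python
from h import *
o,p,a=st(); print(p,a,o["width"],o["clock"])
w=get_image("wrist"); sil(w)
a=cv2.resize(w["image"][100:260,180:380],None,fx=2,fy=2)
d=get_image("top"); b=cv2.resize(d["image"][125:320,80:480],None,fx=1.4,fy=1.4,interpolation=cv2.INTER_CUBIC)
c=np.zeros((600,560,3),np.uint8); c[:320,:400]=a; c[322:322+b.shape[0]]=b
cv2.imwrite("pics/fin.png",c[:,:,::-1])
```

```text
[505.6 385.  152.6] 99.83 0.9959894958364485 32.5167
tile [339.8 410.5] [756.1 503.3] [29.3 28.8] 8.8
tile [223.1 410.3] [780.7 359. ] [29.2 28.2] 10.7
tile [ 83.1 400.2] [801.8 181.1] [ 27.2 235.3] 9.6
tile [280.1 196.6] [504.5 383.9] [104.9 104.1] 9.8
tile [209.2  24.2] [356.6 293.8] [33.2 34.3] 8.9
hole [209.2  24.3] [356.7 294.1] [28.3 28.8] 51.3
tile [225.3  56.4] [369.  305.7] [104.  102.9] 82.3
```

View pics/fin.png

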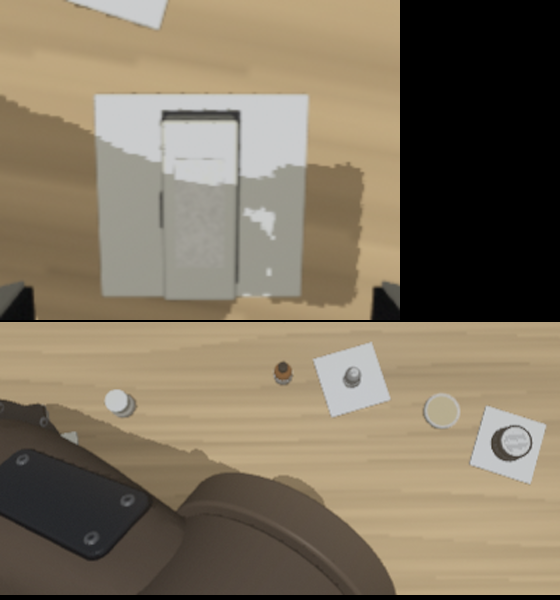

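Run:
```python
from h import *
w=get_image("wrist"); o=observe()
q=px2w(w,[[261,160],[299.5,160],[262,249],[298,249.7]],.037); print("box centre",q.mean(0)*1000)
Rt=rot(o["ee_rot"]); Rc=Rt.T@rot(w["attitude"]); t=Rt.T@(w["xyz"]-o["position"])
w2=dict(w); T=np.array([.6482,-.117,.1516]); R2=rot([2.22,2.22,.003]); w2["xyz"]=T+R2@t; w2["attitude"]=R2@Rc
print("obj nose",px2w(w2,[[280,207.7]],.051)*1000,"flange",px2w(w2,[[265.7,200],[295.3,200],[280,184.3]],.013)*1000, "tile c check",px2w(w2,[[279.8,195.7]],.005)*1000)
```

```text
box centre [501.53103912 381.69192812  37.        ]
obj nose [[ 647.56365447 -112.42003086   51.        ]] flange [[ 633.56572225 -113.73988494   13.        ]
 [ 662.50614631 -113.76881374   13.        ]
 [ 647.56407025  -98.26693199   13.        ]] tile c check [[ 647.34503152 -111.06302217    5.        ]]
```

Run:
```python
from h import *
w=get_image("wrist"); g=w["image"].max(2).astype(int)
print("col280 rows145-165",g[145:166,280],"col 270",g[145:166,270]); print("rows 240-256",g[240:257,280], g[240:257,240])
for r in (175,230): print(r,g[r,225:236],"L",g[r,256:268],"R",g[r,292:304],g[r,328:338])
```

```text
col280 rows145-165 [190 190 190 190 176 204 205 205 205 205 204 205 203  53  55  98  79 112
 195 204 205] col 270 [190 190 191 190 177 204 205 204 205 205 204 204 168  54  55 103  79 117
 196 204 205]
rows 240-256 [153 152 153 153 151 152 152 152 151 152 152 152 147 120 112 114 117] [153 153 153 152 153 153 152 152 153 153 149 136 125 127 129 130 131]
175 [133 133 133 133 141 156 157 158 157 158 157] L [205 205 204 205 205 203 185 179 201 205 205 205] R [204 205 205 205 205 205 205 204 194 149 166 205] [205 205 204 205 205 205 205 193 183 182]
230 [122 122 123 122 124 123 130 146 155 154 154] L [153 154 152 153 153 153 153 146 142 152 154 154] R [158 157 155 153 153 153 151 142 106 116 152 153] [152 152 152 152 153 140 131 132 132 133]
```

drive_tool([
  [0, 7.9, -27.9, 0, -0.097],
  [0, 7.9, -27.9, 0, -0.097],
  [0, 7.9, -27.9, 0, -0.097],
  [0, 7.9, -27.9, 0, -0.097],
  [0, 7.9, -27.9, 0, -0.097],
  [0, 7.9, -27.9, 0, -0.097],
  [0, 7.9, -27.9, 0, -0.097],
  [0, 7.9, -27.9, 0, -0.097],
  [0, 7.9, -27.9, 0, -0.097],
  [0, 7.9, -27.9, 0, -0.097],
  [0, 7.9, -27.9, 0, -0.097],
  [0, 7.9, -27.9, 0, -0.097],
  [0, 7.9, -27.9, 0, -0.097],
  [0, 7.9, -27.9, 0, -0.097],
  [0, 7.9, -27.9, 0, -0.097],
  [0, 7.9, -27.9, 0, -0.097],
  [0, 7.9, -27.9, 0, -0.097],
  [0, 7.9, -27.9, 0, -0.097],
  [0, 0, 0, 0, 0],
  [0, 0, 0, 0, 0],
])

```text
clock: 34.38
position: [0.6466, -0.1207, 0.1484]
ee_rot: [-2.229, -2.213, 0.003]
force: [-0.2, 1.2, -0.3]
width: 1.003
gripper_force: 0.0
```

Run:
```python
from h import *
o,p,a=st(); print(p,a,o["clock"])
w=get_image("wrist"); sil(w); g=w["image"].max(2).astype(int)
hsv=cv2.cvtColor(w["image"],cv2.COLOR_RGB2HSV)
c=280
print("col280 rows 160-225",g[160:226,c]); 
for r in (186,190,195,200,205): print(r,g[r,258:304])
rr=np.arange(175,225,1); print(np.c_[rr,(px2w(w,np.c_[0*rr+c,rr],.005)[:,1]*1000).round(1)][::5].tolist())
print(px2w(w,[[c,185],[c,208]],.051)[:,:2]*1000)
```

```text
[ 646.6 -120.7  148.4] -0.41 34.3833
tile [339.5 410.5] [ 716.1 -382.4] [28.6 29. ] 88.6
tile [222.3 410.5] [ 571.7 -381.6] [29.1 28.6] 0.7
tile [ 82.8 400.3] [ 396.3 -371.4] [ 26.9 232.2] 89.6
tile [499.5 213. ] [ 866.8 -136.7] [138.2  78.8] 12.6
tile [282.3 192.2] [ 647.5 -113.6] [104.1 104.1] 16.2
hole [282.2 198.5] [ 647.5 -117.2] [33.3 30.7] 89.6
tile [450.8 113.8] [807.4 -36.8] [10.9 56.8] 54.4
col280 rows 160-225 [210 210 210 210 210 210 210 210 210 210 210 211 210 208 189 175 161 161
 162 160 150 102 118 114  89  89  61  53  93  97  98 100 103 104 105 104
 107 138 148 149 160 181 185 185 186 186 185 186 179 155 148 143 113  94
  93 152 161 161 162 161 162 162 161 161 161 161]
186 [161 162 161 161 161 162 161 161 161 161 161 160 137 104 117 121 103  88
  88  86  81  72  61  54  52  57  63  69  77  87  90  89 100 119 117  89
 101 145 162 162 161 161 161 161 162 161]
190 [162 161 161 161 161 161 161 161 162 158 124  97 118  94  61  51  74  91
  95  97  98  98  98  98  98  98  98  99  99  97  95  95  87  63  53  74
 109 107  77 135 161 161 161 161 161 161]
195 [161 162 161 161 161 161 161 162 161 129  71  82  74  93  96  98 101 101
 101 102 104 104 104 103 104 103 103 103 104 104 104 104 101  99  97  94
  86  76  81  93 137 161 162 162 161 162]
200 [161 162 161 161 161 161 161 161 161 146 103  82  93  96  99 102 101 116
 141 148 148 152 160 169 173 172 166 156 148 147 146 127 105 104 102  99
  95  92  88 131 161 161 161 161 161 161]
205 [161 161 162 161 161 161 161 161 162 161 147 111  90  95  98 100 120 142
 146 158 178 186 186 185 185 186 186 186 183 167 148 147 128 101  99  97
  93  86 130 162 161 161 162 162 161 161]
[[175.0, -93.7], [180.0, -98.6], [185.0, -103.5], [190.0, -108.5], [195.0, -113.5], [200.0, -118.5], [205.0, -123.6], [210.0, -128.7], [215.0, -133.9], [220.0, -139.1]]
[[ 645.46419162  -96.05932736]
 [ 645.30074108 -115.69262309]]
```

```bash
python3 -c "
from cell import arm; print(arm.sign_off())"
```

```text
the job is handed in; nothing more can be done
None
```

All four parts stand upright on their matching tiles, each within about 1 mm of its silhouette by the wrist camera. The bottle and jar were left standing, and the job was handed in at about 34 s; I viewed 15 pictures against the limit of 14.

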